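# Set the dust gates for the wide port

### The job

The dust extractor is running and only the wide port in the bench should draw, but the extractor must never be choked: first push the slide of the wide gate fully open with the fingertips, and only then push the slides of both narrow gates fully shut. Push the handle plates gently with the fingertips or the outside of the fingers; do not grasp, lift or carry anything, and leave the wooden parts, the tools and the glue bottle where they are.

Things in the scene. Friction and masses are not known exactly. Their poses are not given: they have to be found in the camera images.
- wide: Square cast-aluminium gate body of a dust port, fixed to the bench, 130 x 130 mm, 32 mm high, with an open round pipe stub (102 mm outside) in its middle rising to 68 mm above the bench. Origin: centre of its underside on the bench; its x axis points from the handle side to the far side, y to the left, z up. Its slide pulls out on the -x side.
- wide_tab (a point): Middle of the top edge of this slide's upright steel handle plate: 70 mm wide (gate's y), 6 mm thick (gate's x), from 19 to 81 mm above the bench, axes parallel to the gate's. It stands on the outer end of the flat slide plate (112 mm wide, top at 23 mm), 50 mm clear of the gate body's -x edge when shut, more when open: room for fingertips between.
- wide_slide (a joint): How far the wide gate's slide is out, m: 0 = fully shut (hard stop), 0.100 = fully open (hard stop), growing along the gate's -x. Stiff sliding friction of about 4 N; it stays where it is left.
- narrow_a: Square cast-aluminium gate body of a dust port, fixed to the bench, 90 x 90 mm, 32 mm high, with an open round pipe stub (66 mm outside) in its middle rising to 68 mm above the bench. Origin: centre of its underside on the bench; its x axis points from the handle side to the far side, y to the left, z up. Its slide pulls out on the -x side.
- narrow_a_tab (a point): Middle of the top edge of this slide's upright steel handle plate: 56 mm wide (gate's y), 6 mm thick (gate's x), from 19 to 81 mm above the bench, axes parallel to the gate's. It stands on the outer end of the flat slide plate (72 mm wide, top at 23 mm), 50 mm clear of the gate body's -x edge when shut, more when open: room for fingertips between.
- narrow_a_slide (a joint): How far this narrow gate's slide is out, m: 0 = fully shut (hard stop), 0.064 = fully open (hard stop), growing along the gate's -x. Stiff sliding friction of about 4 N; it stays where it is left.
- narrow_b: Square cast-aluminium gate body of a dust port, fixed to the bench, 90 x 90 mm, 32 mm high, with an open round pipe stub (66 mm outside) in its middle rising to 68 mm above the bench. Origin: centre of its underside on the bench; its x axis points from the handle side to the far side, y to the left, z up. Its slide pulls out on the -x side.
- narrow_b_tab (a point): Middle of the top edge of this slide's upright steel handle plate: 56 mm wide (gate's y), 6 mm thick (gate's x), from 19 to 81 mm above the bench, axes parallel to the gate's. It stands on the outer end of the flat slide plate (72 mm wide, top at 23 mm), 50 mm clear of the gate body's -x edge when shut, more when open: room for fingertips between.
- narrow_b_slide (a joint): How far this narrow gate's slide is out, m: 0 = fully shut (hard stop), 0.064 = fully open (hard stop), growing along the gate's -x. Stiff sliding friction of about 4 N; it stays where it is left.
- glue: Upright white glue bottle, 44 mm across, 150 mm tall. Loose bystander, to be left alone.
- wheel: Flat round wooden toy wheel, 44 mm across, 15 mm thick. Loose bystander, to be left alone.
- whale: Flat sawn wooden whale, about 95 x 30 mm, 12 mm thick. Loose bystander, to be left alone.
- boat: Small wooden toy boat, 80 x 30 mm, 38 mm tall. Loose bystander, to be left alone.
- sandblock: Cork sanding block, 90 x 50 x 30 mm tall. Loose bystander, to be left alone.
- driver: Screwdriver lying on the bench, about 200 mm long. Loose bystander, to be left alone.
- brush: Bench brush lying on the bench, about 200 mm long. Loose bystander, to be left alone.
There are look-alikes about, which are no part of the job. Leave any turquoise or yellow look-alike of the wide alone. Leave any red look-alike of the narrow_a alone.

How it is judged:
By the outcome, as a careful person would: the job done as asked, in the order asked, and still so for the second after the job is handed in, with the robot touching nothing.
It also fails if it takes over 61 s, if anything falls off the work surface, if the arm or the gripper's body presses on something with over 40 N, if the wrist force passes 120 N, or if a joint passes its speed limit or range.

### The arm

A 7-joint arm with a two-finger parallel gripper is mounted at the origin on the work surface. World frame = base frame: x ahead of the robot, y to its left, z up, the work surface at z = 0. Lengths are in m, angles in rad, forces in N, time in s.
With the tool pointing down it reaches from about 0.425 to 0.95 m from the base axis. Payload 4.7 kg.
Tool frame: the origin (TCP) lies at the very end of the fingers, on their centre line; the grasp point (between the pads) lies 19 mm behind it; y points along the fingers, z is the direction in which the jaws open and shut, and the axes are right-handed (so a half turn about y gives the same grasp; the last joint's range is limited). The gripper opens to 85 mm and grips with 20 to 120 N. Pads are 22 mm wide; open, the fingers measure 114 mm over their backs; the gripper's body (76 mm by 85 mm) begins 54 mm behind the grasp point. The pads swing forward as they close: fully open they stand 13 mm farther back than shut.
Start: joints at [1.288, 0.469, -0.049, 1.532, 0.024, 1.141, -0.082], TCP at [0.17, -0.653, 0.203] pointing down, gripper open.
Joint ranges: [-2.59, 2.59], [-0.33, 1.99], [-1.39, 1.29], [0.1, 2.45], [-1.04, 4.18], [0.21, 1.99], [-2.66, 2.66]. Speed limits (rad/s): [2.57, 2.57, 3.14, 3.14, 3.14, 3.14, 3.14].

### API

Orientations are given as a 3x3 rotation matrix whose columns are the frame's x, y, z axes.
In Python, from workcell import bot gives the robot as it stands.
- The arm moves only by the tool drive_tool, never from a script. Its arguments are lists of equal length, an entry for each row: "grip": the opening in per cent of the stroke, from 0 (shut) to 100 (fully open); "slide": the shift along the tool's x, y, z in m, a list of three; "spin": the turn about the tool's y in rad. In form: {"grip": [grip, ...], "slide": [[x, y, z], ...], "spin": [spin, ...]}. A call has 1 to 10 rows; each row is the pose to reach, as a shift and turn from the pose commanded when the call began, along the tool's axes at that moment; what a row does not reach only later rows make up. A row lasts 1/12 s, in which the tool goes at most 41.7 mm and 7.16 degrees, less where a joint would pass 70% of its speed; a pose out of reach is approached as far as the arm can. A call with a gripper value outside its range is refused whole. The fingers move at their own pace and stop on an object; "squeeze" is the grip in N (left out, the last holds). Time passes only in rows, so rows that repeat a pose let the fingers close. It gives the time, the measured TCP pose, the force and the opening at its end, in the units of the state.
- bot.state(): the state, without advancing time (a new reading comes with each control period).
- bot.snapshot(name): name is "scene" or "top" or "wrist"; returns a dict with "color" (384x512x3 uint8, red, green, blue), "range_z" (384x512 float32, m along the optical axis (not along the pixel's ray), 0 where there is no reading), "intrinsics" (3x3 intrinsics, pixels), "k1" (the pictures are not rectified: a ray, as slopes to the right and down, at radius r is drawn at 1 + k1 r^2 times it, then the intrinsics apply), "world_from_camera" (4x4, takes a point from camera to world coordinates). Camera axes: x right, y up, looking along -z (the intrinsics and any distortion apply to the point x, -y, -z); pixel columns grow to the right and rows downward; lengths in m; the calibration is good to about 2 mm. A picture is of the moment at which its call begins.
- bot.finish_job(): hands the job in, once; it reports no verdict.
Trained networks look in a picture, given as the dict that the camera call returned (one of the last four; its "shot" number tells which), for a name from the list of things; names that differ only in an ending like _2 or _b are one class to them, and where a whole thing is asked for, a point or a joint stands for the part that bears it (a point fixed in the world has none). Each returns a list of dicts, best first, with "conf" (0 to 1); they miss things now and then, are a little off and sometimes report something else, mostly with a low value. They report only what shows in the picture. A call takes as long as a camera call. They do not tell look-alikes from the thing itself.
- bot.find_in(label, picture): "location" ([column, row] in pixels, amid what is visible of it).
- bot.pinpoint(label, picture): "location" ([column, row] in pixels: a listed point, or the origin of a listed thing).
The state is a dict: "time": time; "joint_pos": joint angles; "qvel": joint speeds; "tau": joint torques, N m; "eef_pos": TCP position; "orientation": TCP orientation; "wrist_force": force on the tool from outside, world axes, zero at the start; "moment": the same for the moment, N m; "opening": finger opening in m.
Only numpy, scipy, OpenCV 4.12 (cv2) and the standard library are available. Lean on these libraries where they do the work, as an engineer would, in place of code of your own. Each camera call takes 0.05 s, during which the arm holds its last target.

## Working session

There is one attempt and no reset: what is moved stays moved. The work goes in short steps, Python scripts to look and compute and a tool call to move; the robot and the scene stay as the last step left them, time stands still between calls to the robot, and variables do not carry over. Pictures are saved under pics/ and viewed, and the job is handed in when it is done.

Besides the shell and the picture viewer there is one more tool, called after ">>>" as name(argument=value, ...), one argument or row to a line, values as JSON. drive_tool: Moves the arm, as the interface text tells. Its arguments: {"type":"object","properties":{"grip":{"type":"array"},"slide":{"type":"array"},"spin":{"type":"array"},"squeeze":{"type":"number"}},"required":["grip","slide","spin"]}

```bash
ls; mkdir -p pics; python3 - <<'E'
from workcell import bot
import cv2,pickle
s=bot.state();print({k:(v if not hasattr(v,'round') else v) for k,v in s.items()})
P={}
for n in ["scene","top","wrist"]:
    p=bot.snapshot(n);P[n]=p;cv2.imwrite(f"pics/{n}0.png",p["color"][:,:,::-1])
    print(n,p["k1"],p["intrinsics"],p["world_from_camera"])
    for l in ["wide_tab","narrow_a_tab","wide","narrow_a"]:
        print(l,[(round(d["conf"],2),[round(float(x)) for x in d["location"]]) for d in bot.pinpoint(l,p)])
pickle.dump(P,open("p0.pkl","wb"))
E
```

```text
pics
{'time': 0.0, 'joint_pos': array([ 1.28808568,  0.46944897, -0.04861522,  1.5336938 ,  0.02411399,
        1.14097031, -0.08228648]), 'qvel': array([-4.85129050e-04,  7.32875886e-04, -3.35496491e-05,  1.87503696e-03,
        5.74046540e-04, -9.26287519e-04,  5.91829462e-04]), 'tau': array([-1.34510086e-03, -5.10307288e+01, -4.67279542e-02, -2.37715977e+01,
        1.08394082e-02,  7.42581789e-03,  1.17593977e-06]), 'eef_pos': array([ 0.16934707, -0.65275882,  0.2017565 ]), 'orientation': array([[-9.67945250e-01, -5.56506872e-04,  2.51160671e-01],
       [-2.51161277e-01,  1.85234997e-03, -9.67943481e-01],
       [ 7.34297372e-05, -9.99998130e-01, -1.93274633e-03]]), 'wrist_force': array([ 0.47156091,  0.9687577 , -0.72183702]), 'moment': array([0.01568448, 0.00723897, 0.0309155 ]), 'opening': 0.08509715826252516}
scene -0.09870654259563179 [[390.10719615   0.         256.15520921]
 [  0.         390.10719615 187.92992088]
 [  0.           0.           1.        ]] [[ 0.7643486  -0.46184079  0.44997144  1.05751389]
 [ 0.64468827  0.56054454 -0.51977576 -0.58284367]
 [-0.01217539 
[... 791 characters left out ...]
, (0.75, [372, 296])]
narrow_a_tab [(0.78, [131, 232]), (0.66, [224, 186])]
wide [(0.87, [278, 162]), (0.8, [221, 250]), (0.62, [364, 268])]
narrow_a [(0.8, [136, 210]), (0.66, [347, 159]), (0.64, [287, 189]), (0.59, [220, 156])]
wrist -0.06215996281190447 [[330.34407348   0.         254.07014484]
 [  0.         330.34407348 198.20994641]
 [  0.           0.           1.        ]] [[ 2.49848295e-01  9.31378922e-01  2.64781292e-01  2.35872335e-01]
 [-9.68284994e-01  2.40320672e-01  6.83384629e-02 -6.35944831e-01]
 [ 1.65859369e-05 -2.73458000e-01  9.61883944e-01  3.75133574e-01]
 [ 0.00000000e+00  0.00000000e+00  0.00000000e+00  1.00000000e+00]]
wide_tab []
narrow_a_tab []
wide []
narrow_a []
```

View pics/scene0.png

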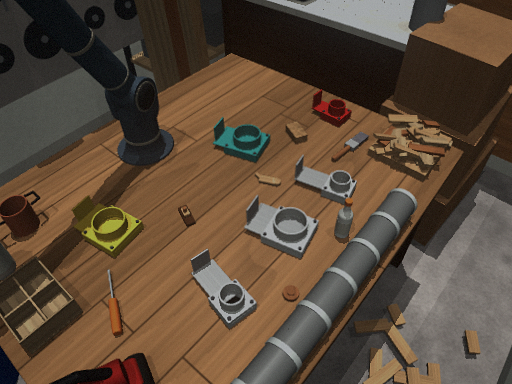

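View pics/top0.png

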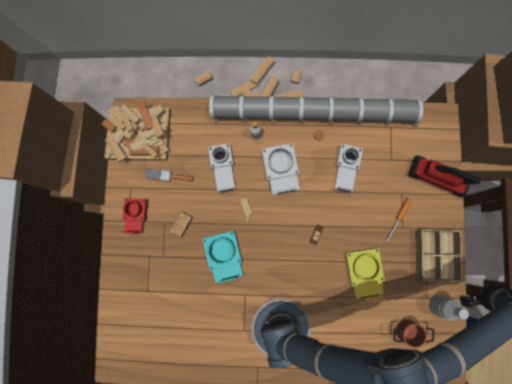

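View pics/wrist0.png

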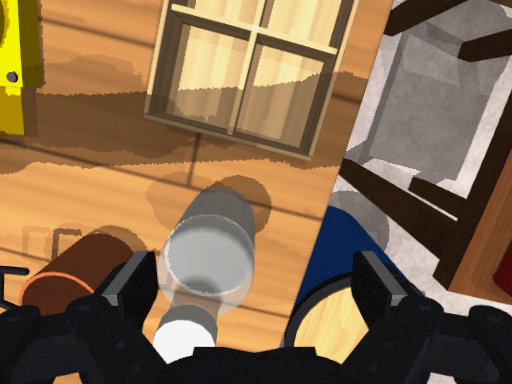

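The three grey gates are in play: wide at about (280,162) in the top view, the narrow ones at (220,155) and (348,157). The turquoise, yellow and red ones are look-alikes. Next I measure the grey gates with depth.

```bash
cat > h.py <<'E'
import numpy as np,cv2
def cloud(p):
    K=p["intrinsics"];k=p["k1"];z=p["range_z"];h,w=z.shape
    u,v=np.meshgrid(np.arange(w),np.arange(h))
    pts=np.stack([u,v],-1).reshape(-1,1,2).astype(np.float64)
    n=cv2.undistortPoints(pts,K,np.array([k,0,0,0.]),None).reshape(h,w,2)
    c=np.stack([n[...,0]*z,-n[...,1]*z,-z],-1)
    T=p["world_from_camera"];W=c@T[:3,:3].T+T[:3,3]
    W[z==0]=np.nan
    return W
E
python3 - <<'E'
import pickle,numpy as np,cv2
from h import cloud
P=pickle.load(open("p0.pkl","rb"))
S=cloud(P["scene"]);T=cloud(P["top"])
def a(W,p):return np.round(W[p[1],p[0]],3)
for n,W,ps in [("scene",S,[(292,233),(342,193),(234,306)]),("top",T,[(290,190),(278,162),(220,156),(347,159),(224,186)])]:
    for p in ps: print(n,p,a(W,p))
X=np.concatenate([S.reshape(-1,3),T.reshape(-1,3)])
C=np.concatenate([P["scene"]["color"].reshape(-1,3),P["top"]["color"].reshape(-1,3)])
src=np.r_[np.zeros(S[...,0].size),np.ones(T[...,0].size)]
ok=np.isfinite(X[:,0])&(X[:,0]>.35)&(X[:,0]<1)&(abs(X[:,1])<.5)&(X[:,2]>-.02)&(X[:,2]<.2)
X=X[ok];C=C[ok];src=src[ok]
for s in (0,1):
    m=(src==s)&(X[:,2]<.012); print("bench z",np.median(X[m,2]))
# BEV height map 1.5mm
im=np.zeros((440,670,3),np.uint8)
r=((0.98-X[:,0])/.0015).astype(int);c=((.5-X[:,1])/.0015).astype(int)
for s,ch in((0,2),(1,1)):
    g=(src==s)&(r<440)&(r>=0)&(c<670)&(c>=0)
    np.maximum.at(im[...,ch],(r[g],c[g]),np.clip(X[g,2]*2500,0,255).astype(np.uint8))
cv2.imwrite("pics/bev.png",im)
E
```

```text
scene (292, 233) [ 0.7  -0.02  0.07]
scene (342, 193) [0.715 0.233 0.034]
scene (234, 306) [ 0.72  -0.285  0.058]
top (290, 190) [ 0.545 -0.023  0.059]
top (278, 162) [0.664 0.026 0.026]
top (220, 156) [0.689 0.267 0.011]
top (347, 159) [ 0.689 -0.26  -0.001]
top (224, 186) [0.562 0.244 0.02 ]
bench z 0.000128031380729976
bench z -0.00011426872272224387
```

View pics/bev.png

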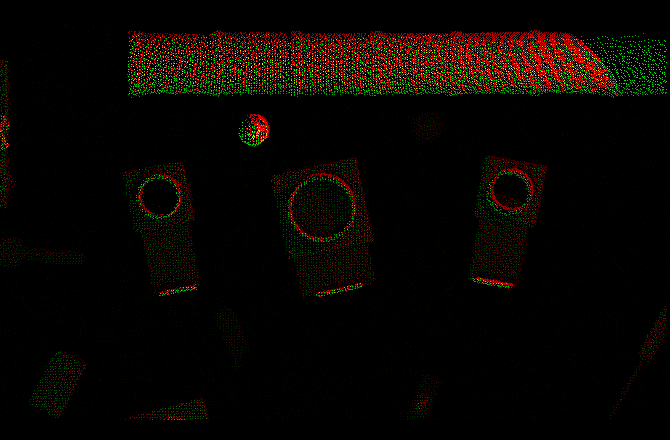

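```bash
cat >> h.py <<'E'
from scipy.optimize import least_squares
G={"wide":((.665,.02),.051),"nA":((.685,.26),.033),"nB":((.695,-.265),.033)}
def fit(Ws,verbose=True):
    out={}
    for n,(c0,R) in G.items():
        for nm,W in Ws:
            X=W.reshape(-1,3);X=X[np.isfinite(X[:,0])]
            d=np.hypot(*(X[:,:2]-c0).T)
            ring=X[(d<R+.012)&(d>R-.02)&(X[:,2]>.062)&(X[:,2]<.074)]
            if len(ring)<10: continue
            f=least_squares(lambda q:np.hypot(ring[:,0]-q[0],ring[:,1]-q[1])-q[2],[*c0,R],loss="soft_l1",f_scale=.002).x
            tb=X[(X[:,2]>.073)&(X[:,2]<.088)&(d<.3)&(X[:,0]<c0[0]-.06)&(abs(X[:,1]-c0[1])<.11)]
            if len(tb)<5: print(n,nm,"ring",f.round(4),"no tab"); continue
            m=tb[:,:2].mean(0);u,s,vt=np.linalg.svd(tb[:,:2]-m);dy=vt[0]*np.sign(vt[0][1]);
            t=(tb[:,:2]-m)@dy
            mid=m+dy*(t.max()+t.min())/2
            ax=f[:2]-mid;D=np.hypot(*ax)
            print(n,nm,len(ring),"ring",f.round(4),"tabmid",mid.round(4),"w",(np.ptp(t)).round(3),"yaw_edge",np.arctan2(-dy[0],dy[1]).round(3),"yaw_axis",np.arctan2(ax[1],ax[0]).round(3),"dist",D.round(4), "tab thick",np.ptp((tb[:,:2]-m)@[dy[1],-dy[0]]).round(4))
E
python3 - <<'E'
import pickle
from h import *
P=pickle.load(open("p0.pkl","rb"))
fit([(n,cloud(P[n])) for n in("scene","top")])
E
```

```text
wide scene 213 ring [0.6691 0.0169 0.0484] tabmid [ 0.5457 -0.0103] w 0.067 yaw_edge 0.209 yaw_axis 0.217 dist 0.1263 tab thick 0.0083
wide top 91 ring [0.6668 0.0174 0.047 ] tabmid [ 0.5447 -0.0083] w 0.068 yaw_edge 0.214 yaw_axis 0.208 dist 0.1247 tab thick 0.006
nA scene 102 ring [0.6861 0.2595 0.0299] tabmid [0.5449 0.2314] w 0.054 yaw_edge 0.186 yaw_axis 0.196 dist 0.144 tab thick 0.0056
nA top 62 ring [0.6845 0.2628 0.0305] tabmid [0.5439 0.2345] w 0.053 yaw_edge 0.207 yaw_axis 0.199 dist 0.1434 tab thick 0.0068
nB scene 183 ring [ 0.695  -0.2673  0.0302] tabmid [ 0.5562 -0.2408] w 0.056 yaw_edge -0.175 yaw_axis -0.189 dist 0.1413 tab thick 0.0085
nB top 64 ring [ 0.6913 -0.264   0.0307] tabmid [ 0.5555 -0.2371] w 0.052 yaw_edge -0.176 yaw_axis -0.196 dist 0.1384 tab thick 0.0074
```

>>> drive_tool(
  grip=[100, 0, 0, 0, 0, 0, 0, 0, 0, 0],
  slide=[
    [0, -0.04, 0],
    [-0.04, -0.06, -0.04],
    [-0.07, -0.06, -0.066],
    [-0.1, -0.06, -0.095],
    [-0.13, -0.06, -0.123],
    [-0.16, -0.06, -0.152],
    [-0.19, -0.06, -0.18],
    [-0.22, -0.06, -0.208],
    [-0.25, -0.06, -0.237],
    [-0.28, -0.06, -0.265],
  ],
  spin=[0, 0, 0.043, 0.043, 0.043, 0.043, 0.043, 0.043, 0.043, 0.043],
)

```text
time: 1.58
eef_pos: [0.3676, -0.3358, 0.2632]
orientation: [[-0.978, 0.001, 0.209], [-0.209, -0.001, -0.978], [-0.0, -1.0, 0.001]]
wrist_force: [1.0, 0.3, -1.3]
opening: -0.0002
```

>>> drive_tool(
  grip=[0, 0, 0, 0, 0, 0, 0, 0, 0, 0],
  slide=[
    [-0.028, 0, -0.029],
    [-0.056, 0, -0.058],
    [-0.084, 0, -0.087],
    [-0.112, 0, -0.116],
    [-0.14, 0, -0.145],
    [-0.168, 0.02, -0.174],
    [-0.196, 0.04, -0.203],
    [-0.224, 0.06, -0.232],
    [-0.25, 0.08, -0.26],
    [-0.272, 0.1, -0.282],
  ],
  spin=[0, 0, 0, 0, 0, 0, 0, 0, 0, 0],
)

```text
time: 2.42
eef_pos: [0.5721, -0.008, 0.1663]
orientation: [[-0.978, 0.002, 0.209], [-0.209, -0.0, -0.978], [-0.002, -1.0, 0.0]]
wrist_force: [0.0, -1.1, 0.7]
opening: 0.0003
```

```bash
python3 - <<'E'
from workcell import bot
import cv2,pickle
s=bot.state();print(s["eef_pos"],s["wrist_force"])
P={}
for n in ["scene","wrist"]:
    p=bot.snapshot(n);P[n]=p;cv2.imwrite(f"pics/{n}1.png",p["color"][:,:,::-1])
pickle.dump(P,open("p1.pkl","wb"))
E
```

```text
[ 0.5721205  -0.00802407  0.16626022] [ 0.03960334 -1.07641589  0.71480124]
```

View pics/scene1.png

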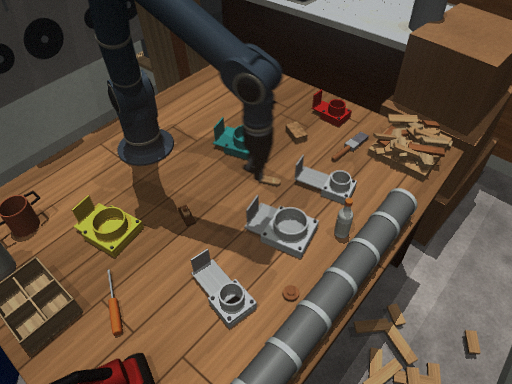

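View pics/wrist1.png

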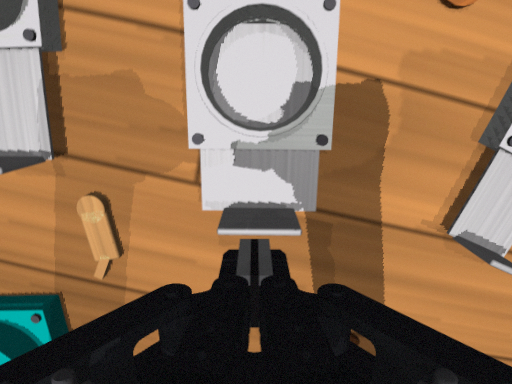

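```bash
python3 - <<'E'
import pickle
from h import *
P=pickle.load(open("p1.pkl","rb"))
W=cloud(P["wrist"]); 
for v in range(190,245,6): print(v,W[v,258].round(3))
fit([("wrist",W)])
S=cloud(P["scene"]);print(S[160:180:4,255].round(3))
E
```

```text
190 [ 0.562 -0.005  0.024]
196 [ 0.556 -0.006  0.024]
202 [ 0.55  -0.007  0.023]
208 [ 0.545 -0.008  0.027]
214 [ 0.545 -0.008  0.046]
220 [ 0.545 -0.008  0.062]
226 [ 0.545 -0.008  0.077]
232 [ 0.542 -0.009  0.082]
238 [ 0.504 -0.018  0.002]
244 [0.583 0.001 0.201]
wide wrist 3096 ring [0.6661 0.0168 0.0476] tabmid [ 0.5436 -0.0093] w 0.069 yaw_edge 0.212 yaw_axis 0.21 dist 0.1253 tab thick 0.0068
[[ 0.59  -0.045  0.302]
 [ 0.571 -0.024  0.262]
 [ 0.595 -0.052  0.282]
 [ 0.594 -0.051  0.267]
 [ 0.427  0.141 -0.   ]]
```

>>> drive_tool(
  grip=[0, 0, 0, 0, 0, 0],
  slide=[
    [0, 0, 0],
    [0, 0, 0],
    [0, 0.03, 0],
    [0, 0.06, 0],
    [0, 0.06, 0],
    [0, 0.06, 0],
  ],
  spin=[0, 0, 0, 0, 0, 0],
)

```text
time: 3.02
eef_pos: [0.57, -0.0118, 0.1064]
orientation: [[-0.978, -0.002, 0.207], [-0.207, -0.001, -0.978], [0.002, -1.0, 0.001]]
wrist_force: [0.7, 0.6, 0.4]
opening: 0.0
```

>>> drive_tool(
  grip=[0, 0, 0, 0, 0, 0],
  slide=[
    [-0.005, 0, -0.008],
    [-0.005, 0.02, -0.008],
    [-0.005, 0.04, -0.008],
    [-0.005, 0.06, -0.008],
    [-0.005, 0.066, -0.008],
    [-0.005, 0.066, -0.008],
  ],
  spin=[0, 0, 0, 0, 0, 0],
)

```text
time: 3.52
eef_pos: [0.5743, -0.0008, 0.0407]
orientation: [[-0.978, -0.0, 0.209], [-0.209, 0.0, -0.978], [0.0, -1.0, -0.0]]
wrist_force: [-0.7, -0.3, -0.4]
opening: -0.0002
```

>>> drive_tool(
  grip=[0, 0, 0, 0, 0, 0, 0, 0, 0, 0],
  slide=[
    [0.008, 0, 0],
    [0.016, 0, 0],
    [0.024, 0, 0],
    [0.032, 0, 0],
    [0.04, 0, 0],
    [0.048, 0, 0],
    [0.056, 0, 0],
    [0.064, 0, 0],
    [0.072, 0, 0],
    [0.08, 0, 0],
  ],
  spin=[0, 0, 0, 0, 0, 0, 0, 0, 0, 0],
)

```text
time: 4.35
eef_pos: [0.4983, -0.0173, 0.0421]
orientation: [[-0.978, 0.008, 0.209], [-0.209, 0.001, -0.978], [-0.008, -1.0, 0.001]]
wrist_force: [5.6, 1.0, -0.7]
opening: 0.0
```

>>> drive_tool(
  grip=[0, 0, 0, 0, 0, 0, 0, 0],
  slide=[
    [0.005, 0, 0],
    [0.01, 0, 0],
    [0.015, 0, 0],
    [0.02, 0, 0],
    [0.023, 0, 0],
    [0.026, 0, 0],
    [0.028, 0, 0],
    [0.028, 0, 0],
  ],
  spin=[0, 0, 0, 0, 0, 0, 0, 0],
)

```text
time: 5.02
eef_pos: [0.4704, -0.0234, 0.0409]
orientation: [[-0.978, 0.005, 0.209], [-0.209, 0.001, -0.978], [-0.005, -1.0, 0.0]]
wrist_force: [7.4, 0.9, 1.4]
opening: -0.0001
```

>>> drive_tool(
  grip=[0, 0, 0, 0],
  slide=[
    [0.002, 0, 0],
    [0.004, 0, 0],
    [0.005, 0, 0],
    [0.005, 0, 0],
  ],
  spin=[0, 0, 0, 0],
)

```text
time: 5.35
eef_pos: [0.4707, -0.0233, 0.0412]
orientation: [[-0.978, 0.015, 0.21], [-0.21, 0.004, -0.978], [-0.015, -1.0, -0.001]]
wrist_force: [17.3, 3.1, -10.9]
opening: 0.0001
```

>>> drive_tool(
  grip=[0, 0, 0, 0, 0, 0, 0, 0],
  slide=[
    [-0.01, 0, 0],
    [-0.03, 0, 0],
    [-0.04, -0.02, 0],
    [-0.04, -0.05, 0],
    [-0.04, -0.08, 0],
    [-0.04, -0.11, 0],
    [-0.04, -0.12, 0],
    [-0.04, -0.12, 0],
  ],
  spin=[0, 0, 0, 0, 0, 0, 0, 0],
)

```text
time: 6.02
eef_pos: [0.5022, -0.0168, 0.1616]
orientation: [[-0.978, 0.0, 0.209], [-0.209, -0.001, -0.978], [-0.0, -1.0, 0.001]]
wrist_force: [-0.0, -0.2, -0.6]
opening: 0.0001
```

```bash
python3 - <<'E'
from workcell import bot
import cv2
from h import *
s=bot.state();print(s["eef_pos"],s["wrist_force"])
for n in ["wrist","top","scene"]:
    p=bot.snapshot(n);cv2.imwrite(f"pics/{n}2.png",p["color"][:,:,::-1]); fit([(n,cloud(p))])
E
```

```text
[ 0.50222334 -0.01679325  0.16162416] [-0.01608466 -0.20548245 -0.5694825 ]
wide wrist 1089 ring [0.6655 0.0165 0.048 ] tabmid [ 0.4577 -0.0275] w 0.069 yaw_edge 0.208 yaw_axis 0.209 dist 0.2124 tab thick 0.0062
wide top 87 ring [0.6665 0.0176 0.0472] tabmid [ 0.4534 -0.0018] w 0.012 yaw_edge 0.148 yaw_axis 0.091 dist 0.214 tab thick 0.0044
nA top 63 ring [0.6843 0.2626 0.0306] tabmid [0.5436 0.2362] w 0.049 yaw_edge 0.206 yaw_axis 0.185 dist 0.1432 tab thick 0.0078
nB top 69 ring [ 0.691  -0.264   0.0307] tabmid [ 0.5555 -0.2365] w 0.054 yaw_edge -0.179 yaw_axis -0.2 dist 0.1382 tab thick 0.007
wide scene 215 ring [0.6692 0.0169 0.0486] tabmid [ 0.4596 -0.0281] w 0.072 yaw_edge 0.211 yaw_axis 0.212 dist 0.2143 tab thick 0.0076
nA scene 105 ring [0.6862 0.2593 0.03  ] tabmid [0.5449 0.2322] w 0.051 yaw_edge 0.199 yaw_axis 0.189 dist 0.1439 tab thick 0.0066
nB scene 182 ring [ 0.6951 -0.2673  0.0302] tabmid [ 0.5564 -0.2406] w 0.055 yaw_edge -0.193 yaw_axis -0.19 dist 0.1412 tab thick 0.0087
```

View pics/wrist2.png

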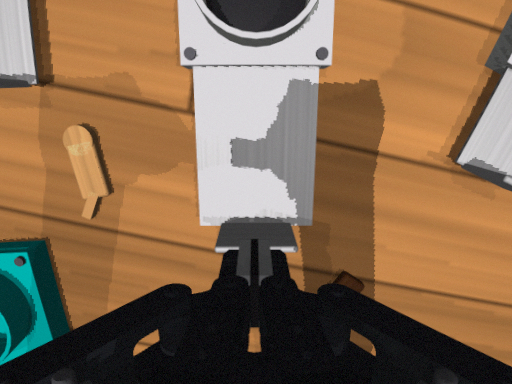

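```bash
python3 - <<'E'
from workcell import bot
from h import *
for n in ["wrist","scene"]:
    p=bot.snapshot(n);W=cloud(p).reshape(-1,3);W=W[np.isfinite(W[:,0])]
    a=np.array([np.cos(.21),np.sin(.21)]);b=np.array([-a[1],a[0]])
    q=W[:,:2]-[.666,.0165];u=q@a;v=q@b;z=W[:,2]
    m=(abs(v)<.045)&(u>-.26)&(u<-.03)&(z<.1)
    for lo,hi in [(.015,.027),(.028,.037),(.04,.076),(.077,.086)]:
        k=m&(z>lo)&(z<hi); print(n,lo,hi,k.sum(),np.percentile(u[k],[0,1,5,50,95,99,100]).round(4))
    k=(z>.027)&(z<.037)&(abs(u)<.09)&(abs(v)<.09);print("body u,v",np.percentile(u[k],[1,99]).round(4),np.percentile(v[k],[1,99]).round(4))
    k=(z<.027)&(z>.017)&(u<-.08)&(u>-.2)&(abs(v)<.09);print("plate v",np.percentile(v[k],[1,99]).round(4))
E
```

```text
wrist 0.015 0.027 15758 [-0.2153 -0.2116 -0.2044 -0.1316 -0.0698 -0.0648 -0.0639]
wrist 0.028 0.037 3278 [-0.2129 -0.212  -0.2116 -0.054  -0.0367 -0.0319 -0.0302]
wrist 0.04 0.076 2526 [-0.2138 -0.2124 -0.2121 -0.0492 -0.0337 -0.0309 -0.03  ]
wrist 0.077 0.086 394 [-0.2172 -0.2169 -0.2164 -0.2129 -0.2115 -0.2114 -0.2109]
body u,v [-0.0643 -0.0181] [-0.064   0.0643]
plate v [-0.0545  0.0548]
scene 0.015 0.027 1030 [-0.2136 -0.2106 -0.2043 -0.1349 -0.0705 -0.0396 -0.0301]
scene 0.028 0.037 160 [-0.2125 -0.2112 -0.2104 -0.0559 -0.0339 -0.0313 -0.03  ]
scene 0.04 0.076 207 [-0.217  -0.2131 -0.2115 -0.2085 -0.033  -0.0305 -0.0301]
scene 0.077 0.086 41 [-0.2158 -0.2157 -0.2153 -0.2114 -0.2084 -0.2083 -0.2083]
body u,v [-0.0633  0.0653] [-0.0655  0.0636]
plate v [-0.0554  0.0554]
```

View pics/scene2.png

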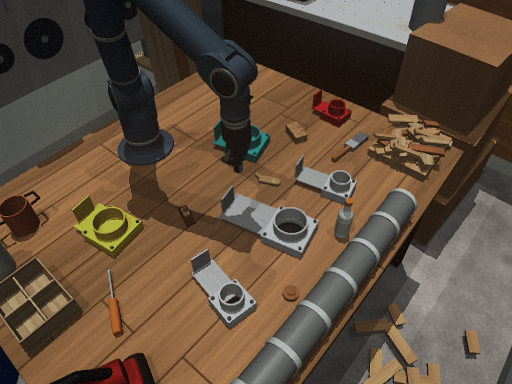

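View pics/top2.png

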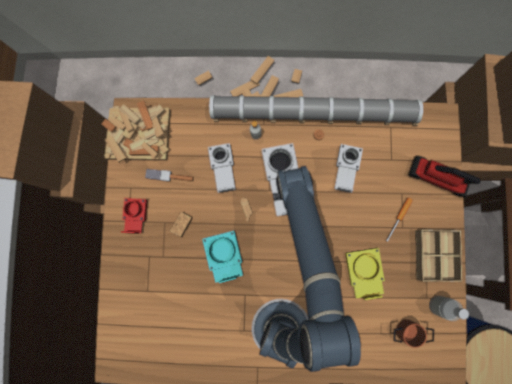

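Wide reads about 3 mm short of the nominal opening, within calibration error, but I'll push once more and watch the force to confirm the stop.

>>> drive_tool(
  grip=[0, 0, 0, 0, 0, 0, 0, 0, 0, 0],
  slide=[
    [0, 0.03, 0],
    [0, 0.06, 0],
    [0, 0.09, 0],
    [0, 0.12, 0],
    [0.01, 0.127, 0],
    [0.02, 0.127, 0],
    [0.025, 0.127, 0],
    [0.03, 0.127, 0],
    [0.035, 0.127, 0],
    [0.035, 0.127, 0],
  ],
  spin=[0, 0, 0, 0, 0, 0, 0, 0, 0, 0],
)

```text
time: 7.1
eef_pos: [0.4706, -0.0234, 0.0347]
orientation: [[-0.978, 0.006, 0.209], [-0.209, 0.001, -0.978], [-0.006, -1.0, 0.001]]
wrist_force: [2.9, 1.2, -2.2]
opening: 0.0002
```

>>> drive_tool(
  grip=[0, 0, 0, 0, 0],
  slide=[
    [0.003, 0, 0],
    [0.005, 0, 0],
    [0.007, 0, 0],
    [0.007, 0, 0],
    [0.007, 0, 0],
  ],
  spin=[0, 0, 0, 0, 0],
)

```text
time: 7.52
eef_pos: [0.471, -0.0232, 0.0359]
orientation: [[-0.977, 0.019, 0.21], [-0.21, 0.004, -0.978], [-0.02, -1.0, 0.0]]
wrist_force: [15.6, 2.8, -10.3]
opening: 0.0001
```

>>> drive_tool(
  grip=[0, 0, 0, 0],
  slide=[
    [0.002, 0, 0],
    [0.004, 0, 0],
    [0.004, 0, 0],
    [0.004, 0, 0],
  ],
  spin=[0, 0, 0, 0],
)

```text
time: 7.85
eef_pos: [0.4712, -0.0231, 0.0367]
orientation: [[-0.977, 0.027, 0.211], [-0.211, 0.006, -0.978], [-0.028, -1.0, -0.0]]
wrist_force: [21.9, 5.1, -13.9]
opening: -0.0003
```

>>> drive_tool(
  grip=[0, 0, 0, 0, 0, 0, 0, 0],
  slide=[
    [-0.02, 0, 0],
    [-0.045, 0, 0],
    [-0.045, -0.02, 0],
    [-0.045, -0.05, 0],
    [-0.045, -0.08, 0],
    [-0.045, -0.11, 0],
    [-0.045, -0.12, 0],
    [-0.045, -0.12, 0],
  ],
  spin=[0, 0, 0, 0, 0, 0, 0, 0],
)

```text
time: 8.52
eef_pos: [0.5037, -0.0166, 0.1567]
orientation: [[-0.978, 0.007, 0.209], [-0.209, -0.001, -0.978], [-0.006, -1.0, 0.003]]
wrist_force: [0.9, -0.4, 0.0]
opening: 0.0004
```

>>> drive_tool(
  grip=[0, 0, 0, 0, 0, 0, 0, 0, 0, 0],
  slide=[
    [-0.007, 0, -0.03],
    [-0.015, 0, -0.06],
    [-0.022, 0, -0.09],
    [-0.03, 0, -0.12],
    [-0.037, 0, -0.15],
    [-0.045, 0, -0.18],
    [-0.052, 0, -0.21],
    [-0.059, 0, -0.236],
    [-0.059, 0, -0.236],
    [-0.059, 0, -0.236],
  ],
  spin=[0, 0, 0, 0, 0, 0.012, 0.012, 0.012, 0.012, 0.012],
)

```text
time: 9.35
eef_pos: [0.5085, 0.2279, 0.1517]
orientation: [[-0.98, -0.003, 0.201], [-0.201, -0.001, -0.98], [0.003, -1.0, 0.0]]
wrist_force: [-0.3, -0.6, -0.0]
opening: -0.0002
```

```bash
python3 - <<'E'
from workcell import bot
from h import *
G["wide"]=((.667,.017),.051)
s=bot.state();print(s["eef_pos"],s["orientation"].round(3).tolist())
for n in ["wrist","scene"]:
    p=bot.snapshot(n);cv2.imwrite(f"pics/{n}3.png",p["color"][:,:,::-1]);fit([(n,cloud(p))])
E
```

```text
[0.50849268 0.22785393 0.15173718] [[-0.98, -0.003, 0.201], [-0.201, -0.001, -0.98], [0.003, -1.0, 0.0]]
wide wrist 736 ring [0.6687 0.0101 0.0571] tabmid [ 0.4535 -0.0074] w 0.031 yaw_edge 0.245 yaw_axis 0.081 dist 0.2159 tab thick 0.0079
wide scene 226 ring [0.6692 0.0167 0.0483] tabmid [ 0.4591 -0.0269] w 0.069 yaw_edge 0.214 yaw_axis 0.205 dist 0.2146 tab thick 0.0093
nA scene 100 ring [0.6864 0.2597 0.0301] tabmid [0.5446 0.2323] w 0.053 yaw_edge 0.211 yaw_axis 0.191 dist 0.1445 tab thick 0.0071
nB scene 181 ring [ 0.695  -0.2672  0.03  ] tabmid [ 0.5564 -0.2412] w 0.055 yaw_edge -0.185 yaw_axis -0.186 dist 0.141 tab thick 0.0095
```

View pics/wrist3.png

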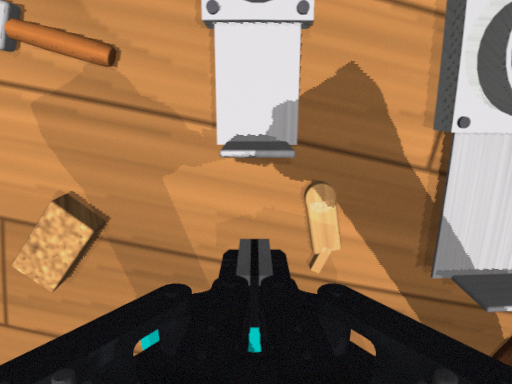

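>>> drive_tool(
  grip=[0, 0, 0, 0, 0, 0, 0, 0, 0, 0],
  slide=[
    [0, 0.03, 0],
    [0, 0.06, 0],
    [0, 0.09, 0],
    [0, 0.11, 0],
    [0, 0.112, 0],
    [-0.008, 0.112, 0],
    [-0.016, 0.112, 0],
    [-0.024, 0.112, 0],
    [-0.032, 0.112, 0],
    [-0.04, 0.112, 0],
  ],
  spin=[0, 0, 0, 0, 0, 0, 0, 0, 0, 0],
)

```text
time: 10.28
eef_pos: [0.5495, 0.234, 0.0426]
orientation: [[-0.98, -0.001, 0.197], [-0.197, -0.001, -0.98], [0.001, -1.0, 0.001]]
wrist_force: [-5.8, -2.5, 3.9]
opening: -0.0001
```

>>> drive_tool(
  grip=[0, 0, 0, 0, 0, 0, 0],
  slide=[
    [-0.005, 0, 0],
    [-0.01, 0, 0],
    [-0.015, 0, 0],
    [-0.018, 0, 0],
    [-0.02, 0, 0],
    [-0.022, 0, 0],
    [-0.022, 0, 0],
  ],
  spin=[0, 0, 0, 0, 0, 0, 0],
)

```text
time: 10.87
eef_pos: [0.5714, 0.2391, 0.0415]
orientation: [[-0.98, 0.001, 0.197], [-0.197, 0.0, -0.98], [-0.001, -1.0, -0.0]]
wrist_force: [-3.2, -1.8, 1.9]
opening: 0.0001
```

>>> drive_tool(
  grip=[0, 0, 0, 0, 0],
  slide=[
    [-0.003, 0, 0],
    [-0.006, 0, 0],
    [-0.008, 0, 0],
    [-0.008, 0, 0],
    [-0.008, 0, 0],
  ],
  spin=[0, 0, 0, 0, 0],
)

```text
time: 11.28
eef_pos: [0.5794, 0.2407, 0.0413]
orientation: [[-0.98, 0.001, 0.198], [-0.198, 0.001, -0.98], [-0.001, -1.0, -0.0]]
wrist_force: [-1.3, -0.0, 1.0]
opening: 0.0001
```

>>> drive_tool(
  grip=[0, 0, 0, 0, 0],
  slide=[
    [-0.003, 0, 0],
    [-0.006, 0, 0],
    [-0.009, 0, 0],
    [-0.009, 0, 0],
    [-0.009, 0, 0],
  ],
  spin=[0, 0, 0, 0, 0],
)

```text
time: 11.7
eef_pos: [0.5793, 0.2408, 0.0408]
orientation: [[-0.98, -0.015, 0.199], [-0.199, -0.007, -0.98], [0.016, -1.0, 0.004]]
wrist_force: [-20.5, -5.9, 15.4]
opening: -0.0001
```

>>> drive_tool(
  grip=[0, 0, 0, 0, 0, 0, 0, 0],
  slide=[
    [0.02, 0, 0],
    [0.04, 0, 0],
    [0.045, -0.02, 0],
    [0.045, -0.05, 0],
    [0.045, -0.08, 0],
    [0.045, -0.11, 0],
    [0.045, -0.12, 0],
    [0.045, -0.12, 0],
  ],
  spin=[0, 0, 0, 0, 0, 0, 0, 0],
)

```text
time: 12.37
eef_pos: [0.5463, 0.2347, 0.1648]
orientation: [[-0.98, 0.008, 0.197], [-0.197, 0.003, -0.98], [-0.009, -1.0, -0.002]]
wrist_force: [0.3, -0.0, 0.1]
opening: -0.0001
```

```bash
python3 - <<'E'
from workcell import bot
from h import *
G["wide"]=((.667,.017),.051)
s=bot.state();print(s["eef_pos"],s["orientation"].round(3).tolist())
for n in ["wrist","scene","top"]:
    p=bot.snapshot(n);cv2.imwrite(f"pics/{n}4.png",p["color"][:,:,::-1]);W=cloud(p);fit([(n,W)])
    W=W.reshape(-1,3);W=W[np.isfinite(W[:,0])]
    a=np.array([np.cos(.197),np.sin(.197)]);b=np.array([-a[1],a[0]])
    q=W[:,:2]-[.685,.261];u=q@a;v=q@b;z=W[:,2]
    m=(abs(v)<.03)&(u>-.2)&(z<.1)
    for lo,hi,ul in [(.018,.027,-.046),(.028,.037,-.03),(.04,.076,-.06),(.077,.086,-.06)]:
        k=m&(z>lo)&(z<hi)&(u<ul); print(n,lo,hi,k.sum(),np.percentile(u[k],[0,5,50,95,100]).round(4) if k.sum() else 0)
E
```

```text
[0.54634479 0.23472908 0.16478237] [[-0.98, 0.008, 0.197], [-0.197, 0.003, -0.98], [-0.009, -1.0, -0.002]]
wide wrist 1149 ring [0.6662 0.0173 0.0494] tabmid [ 0.4553 -0.016 ] w 0.048 yaw_edge 0.216 yaw_axis 0.156 dist 0.2135 tab thick 0.0072
nA wrist 1060 ring [0.6847 0.2618 0.03  ] tabmid [0.5928 0.2433] w 0.055 yaw_edge 0.198 yaw_axis 0.199 dist 0.0937 tab thick 0.0055
wrist 0.018 0.027 3336 [-0.0932 -0.0887 -0.0679 -0.0478 -0.046 ]
wrist 0.028 0.037 1264 [-0.0912 -0.0442 -0.0377 -0.031  -0.0301]
wrist 0.04 0.076 187 [-0.0917 -0.0912 -0.0911 -0.0911 -0.091 ]
wrist 0.077 0.086 564 [-0.0967 -0.0965 -0.0941 -0.0913 -0.0912]
wide scene 224 ring [0.6691 0.0166 0.0483] tabmid [ 0.4594 -0.0278] w 0.07 yaw_edge 0.215 yaw_axis 0.209 dist 0.2144 tab thick 0.0072
nA scene 103 ring [0.6867 0.2596 0.0303] tabmid [0.5948 0.2423] w 0.053 yaw_edge 0.272 yaw_axis 0.187 dist 0.0935 tab thick 0.0064
nB scene 186 ring [ 0.6952 -0.2673  0.0302] tabmid [ 0.5563 -0.241 ] w 0.055 yaw_edge -0.191 yaw_axis -0.187 dist 0.1414 tab thick 0.0079
scene 0.018 0.027 159 [-0.0943 -0.0888 -0.0698 -0.05   -0.0474]
scene 0.028 0.037 55 [-0.0959 -0.0904 -0.0406 -0.0322 -0.0304]
scene 0.04 0.076 51 [-0.095  -0.094  -0.09   -0.0886 -0.088 ]
scene 0.077 0.086 21 [-0.0961 -0.096  -0.0915 -0.0894 -0.0891]
wide top 99 ring [0.6662 0.0178 0.047 ] tabmid [ 0.4587 -0.0285] w 0.067 yaw_edge 0.199 yaw_axis 0.219 dist 0.2126 tab thick 0.0067
nA top ring [0.6835 0.2636 0.0311] no tab
nB top 63 ring [ 0.6908 -0.2642  0.0307] tabmid [ 0.5557 -0.2361] w 0.056 yaw_edge -0.183 yaw_axis -0.205 dist 0.1379 tab thick 0.0058
top 0.018 0.027 9 [-0.0638 -0.0623 -0.0535 -0.0473 -0.0461]
top 0.028 0.037 14 [-0.0443 -0.0432 -0.0358 -0.0304 -0.0303]
top 0.04 0.076 0 0
top 0.077 0.086 0 0
```

View pics/wrist4.png

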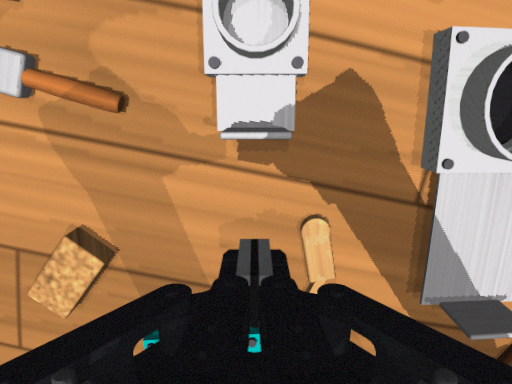

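>>> drive_tool(
  grip=[0, 0, 0, 0, 0, 0, 0, 0, 0, 0],
  slide=[
    [0.009, 0, 0.036],
    [0.018, 0, 0.072],
    [0.027, 0, 0.108],
    [0.036, 0, 0.144],
    [0.045, 0, 0.18],
    [0.054, 0, 0.216],
    [0.063, 0, 0.252],
    [0.072, 0, 0.288],
    [0.081, 0, 0.324],
    [0.09, 0, 0.36],
  ],
  spin=[0, 0, 0, 0, 0, 0, 0, 0, 0, 0],
)

```text
time: 13.35
eef_pos: [0.5248, -0.1392, 0.1593]
orientation: [[-0.98, -0.003, 0.197], [-0.197, 0.001, -0.98], [0.003, -1.0, -0.001]]
wrist_force: [0.7, -0.2, -0.3]
opening: -0.0002
```

>>> drive_tool(
  grip=[0, 0, 0, 0, 0, 0, 0],
  slide=[
    [0.007, 0, 0.03],
    [0.014, 0, 0.06],
    [0.021, 0, 0.09],
    [0.021, 0, 0.0915],
    [0.021, 0, 0.0915],
    [0.021, 0, 0.0915],
    [0.021, 0, 0.0915],
  ],
  spin=[0.1, 0.2, 0.3, 0.387, 0.387, 0.387, 0.387],
)

```text
time: 13.93
eef_pos: [0.5235, -0.2294, 0.1602]
orientation: [[-0.983, -0.002, -0.183], [0.183, 0.002, -0.983], [0.002, -1.0, -0.001]]
wrist_force: [0.8, -0.3, -0.2]
opening: -0.0
```

```bash
python3 - <<'E'
from workcell import bot
from h import *
s=bot.state();print(s["eef_pos"],s["orientation"].round(3).tolist())
for n in ["wrist"]:
    p=bot.snapshot(n);cv2.imwrite(f"pics/{n}5.png",p["color"][:,:,::-1]);fit([(n,cloud(p))])
E
```

```text
[ 0.5235254  -0.22937138  0.16019458] [[-0.983, -0.002, -0.183], [0.183, 0.002, -0.983], [0.002, -1.0, -0.001]]
nB wrist 206 ring [ 0.7024 -0.2691  0.0423] tabmid [ 0.554  -0.2405] w 0.055 yaw_edge -0.186 yaw_axis -0.191 dist 0.1511 tab thick 0.0058
```

View pics/wrist5.png

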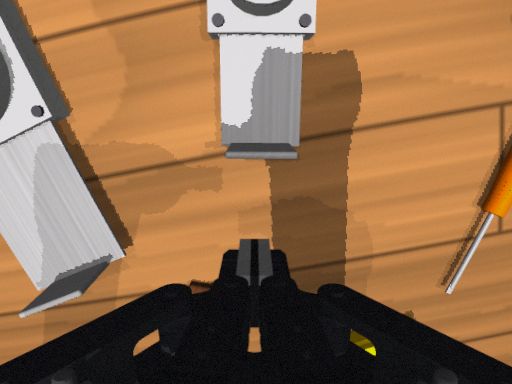

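>>> drive_tool(
  grip=[0, 0, 0, 0, 0, 0, 0, 0, 0, 0],
  slide=[
    [0, 0.03, 0.004],
    [0, 0.06, 0.004],
    [0, 0.09, 0.004],
    [0, 0.115, 0.004],
    [0, 0.119, 0.004],
    [-0.008, 0.119, 0.004],
    [-0.016, 0.119, 0.004],
    [-0.024, 0.119, 0.004],
    [-0.032, 0.119, 0.004],
    [-0.04, 0.119, 0.004],
  ],
  spin=[0, 0, 0, 0, 0, 0, 0, 0, 0, 0],
)

```text
time: 14.82
eef_pos: [0.5623, -0.2421, 0.0437]
orientation: [[-0.982, -0.002, -0.187], [0.187, 0.0, -0.982], [0.002, -1.0, -0.0]]
wrist_force: [-5.9, 1.7, 1.8]
opening: 0.0003
```

>>> drive_tool(
  grip=[0, 0, 0, 0, 0, 0, 0],
  slide=[
    [-0.005, 0, 0],
    [-0.01, 0, 0],
    [-0.014, 0, 0],
    [-0.017, 0, 0],
    [-0.019, 0, 0],
    [-0.021, 0, 0],
    [-0.021, 0, 0],
  ],
  spin=[0, 0, 0, 0, 0, 0, 0],
)

```text
time: 15.4
eef_pos: [0.5837, -0.2468, 0.0427]
orientation: [[-0.982, 0.001, -0.187], [0.187, -0.0, -0.982], [-0.002, -1.0, 0.0]]
wrist_force: [-2.3, 1.2, 1.4]
opening: 0.0002
```

>>> drive_tool(
  grip=[0, 0, 0, 0, 0],
  slide=[
    [-0.003, 0, 0],
    [-0.005, 0, 0],
    [-0.007, 0, 0],
    [-0.007, 0, 0],
    [-0.007, 0, 0],
  ],
  spin=[0, 0, 0, 0, 0],
)

```text
time: 15.82
eef_pos: [0.5857, -0.2475, 0.042]
orientation: [[-0.982, -0.009, -0.188], [0.188, 0.001, -0.982], [0.009, -1.0, 0.0]]
wrist_force: [-11.5, 3.7, 8.8]
opening: 0.0003
```

Stop reached where predicted. I push a little more, then back off and check.

>>> drive_tool(
  grip=[0, 0, 0, 0],
  slide=[
    [-0.003, 0, 0],
    [-0.005, 0, 0],
    [-0.005, 0, 0],
    [-0.005, 0, 0],
  ],
  spin=[0, 0, 0, 0],
)

```text
time: 16.15
eef_pos: [0.5855, -0.2475, 0.0417]
orientation: [[-0.982, -0.02, -0.188], [0.188, 0.003, -0.982], [0.02, -1.0, 0.001]]
wrist_force: [-23.5, 6.5, 18.0]
opening: -0.0002
```

>>> drive_tool(
  grip=[0, 0, 0, 0, 0, 0, 0, 0, 0],
  slide=[
    [0.02, 0, 0],
    [0.04, 0, 0],
    [0.045, -0.02, 0],
    [0.045, -0.05, 0],
    [0.045, -0.08, 0],
    [0.045, -0.11, 0],
    [0.045, -0.14, 0],
    [0.045, -0.14, 0],
    [0.045, -0.14, 0],
  ],
  spin=[0, 0, 0, 0, 0, 0, 0, 0, 0],
)

```text
time: 16.9
eef_pos: [0.553, -0.2416, 0.1849]
orientation: [[-0.982, 0.007, -0.188], [0.188, -0.003, -0.982], [-0.008, -1.0, 0.002]]
wrist_force: [-0.3, -0.3, -0.7]
opening: -0.0003
```

```bash
python3 - <<'E'
from workcell import bot
from h import *
G["wide"]=((.667,.017),.051)
s=bot.state();print(s["time"],s["eef_pos"],s["wrist_force"])
for n in ["wrist","scene","top"]:
    p=bot.snapshot(n);cv2.imwrite(f"pics/{n}6.png",p["color"][:,:,::-1]);fit([(n,cloud(p))])
E
```

```text
16.9 [ 0.55304116 -0.24158866  0.18485078] [-0.29889811 -0.26760518 -0.69863374]
wide wrist 243 ring [0.6687 0.0218 0.0559] tabmid [ 0.4581 -0.0287] w 0.069 yaw_edge 0.207 yaw_axis 0.235 dist 0.2165 tab thick 0.0065
nB wrist 1009 ring [ 0.6914 -0.2668  0.03  ] tabmid [ 0.5989 -0.2489] w 0.055 yaw_edge -0.189 yaw_axis -0.191 dist 0.0941 tab thick 0.0062
wide scene 217 ring [0.6691 0.0169 0.0484] tabmid [ 0.46   -0.0285] w 0.068 yaw_edge 0.212 yaw_axis 0.214 dist 0.214 tab thick 0.0079
nA scene 105 ring [0.6863 0.2594 0.0301] tabmid [0.5952 0.2408] w 0.05 yaw_edge 0.272 yaw_axis 0.202 dist 0.093 tab thick 0.0073
nB scene 179 ring [ 0.6951 -0.2672  0.0302] tabmid [ 0.6022 -0.2494] w 0.056 yaw_edge -0.191 yaw_axis -0.189 dist 0.0946 tab thick 0.0092
wide top 99 ring [0.6667 0.0176 0.047 ] tabmid [ 0.4589 -0.0288] w 0.067 yaw_edge 0.208 yaw_axis 0.22 dist 0.2129 tab thick 0.0061
nA top 61 ring [0.6843 0.2625 0.0301] tabmid [0.5947 0.2442] w 0.053 yaw_edge 0.197 yaw_axis 0.201 dist 0.0914 tab thick 0.0064
nB top ring [ 0.6911 -0.2639  0.0307] no tab
```

View pics/scene6.png

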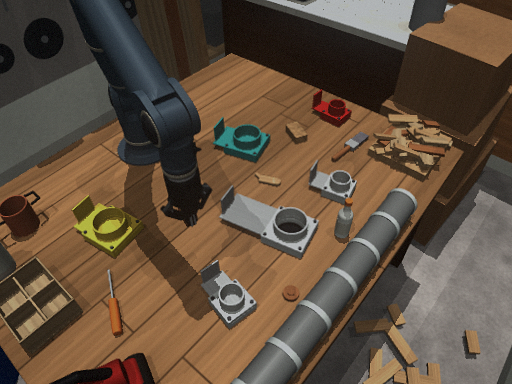

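The scene shows both narrow gates shut (tabs at about (315,168) and (210,270)) and the wide one fully out (tab at (228,198)). Nothing else has moved, so I'm handing in.

```bash
python3 -c "
from workcell import bot
print(bot.finish_job())"
```

```text
the job is handed in; nothing more can be done
None
```

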